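# Clamp a dowel upright with the sprung cam lever

## Task

Pull the dark walnut dowel out of the drilled stand, set it down on its end in the vee of the green cam clamp and let go of it, then swing the black ball knob round until the cam is at its highest lift, so that it presses the dowel home in the vee, ready for its end to be marked. The lever is sprung and opens again when let go, so finish with the gripper still holding the knob at the highest lift. Leave the other two rods standing in the stand and do not disturb the other things on the bench.

Things in the scene. Friction and masses are not known exactly. Their poses are not given: they have to be found in the camera images.
- walnut_dowel: dark brown walnut dowel, 18 mm diameter, 150 mm long, about 35 g; starts upright in one of the three holes of the stand. Origin at the centre of its foot, z along the dowel to its top end
- beech_dowel: pale beech dowel, same size, upright in another hole; stays there. Origin at the centre of its foot, z up
- aluminium_rod: bare silvery aluminium rod, same size, upright in another hole; stays there. Origin at the centre of its foot, z up
- rod_stand: fixed plywood block 60 x 170 x 55 mm with three holes of 21 mm in a row along its y, 55 mm apart (at y = -55, 0, +55 mm), 45 mm deep, so that a rod's foot is 10 mm above the bench and its top 160 mm. Origin at the centre of its underside, z up
- clamp: cam clamp fixed on the bench: green base plate 88 x 146 mm, 12 mm thick. Origin on the vertical cam pivot at bench height; y points from the pivot to the steel vee block (60 mm wide, top 58 mm above the bench, its upright vee open to the pivot, yields 3 mm on springs), z up. The dowel stands on the plate between the cam's ring and the vee; lever open, it has about 6 mm of play
- vee_seat (a point): point on the vee block at the top of the base plate (12 mm above the bench), 40 mm from the pivot along the clamp's y while the lever is open: centre of the dowel's foot when the dowel touches both faces of the vee
- cam_lever (a joint): lever angle about the pivot, clockwise from above. 0: open, at rest, lever along the clamp's -y (away from the vee). 1.571: highest lift, lever along the clamp's -x, over the brass index bar on the base plate, cam 8 mm further towards the vee; beyond it the lift falls again (stop at 2.3). A spring drives it back to 0 (2 to 3 N at the knob)
- ball_knob: black ball of 30 mm diameter on the end of the lever, 120 mm from the pivot, its centre 79 mm above the bench; origin at the ball's centre. A steel bar of 10 mm joins it, rising slightly from the hub; the ball can spin on the bar
- cam_ring: steel roller ring of the cam, 52 mm diameter, 14 to 38 mm above the bench, spins freely on the eccentric; presses the dowel into the vee with about 15 to 20 N at the highest lift. Origin at the centre of its underside
- cone_form_2: loose pale cone, 108 mm wide, 98 mm high, at the left front; bystander. Origin under its centre
- drum_form_loose: loose small drum on a plywood post and foot, 91 x 105 x 100 mm, at the back; bystander. Origin under its centre
- tape: loose yellow roll of tape, 55 mm, 20 mm high, at the left; bystander. Origin under its centre

How it is judged:
By the outcome, as a careful person would: the job done as asked, in the order asked, and still so for the second after the job is handed in, while the arm keeps its last pose, push and grip.
It also fails if it takes over 53 s, if anything falls off the work surface, if the arm or the gripper's body presses on something with over 40 N, if the wrist force passes 120 N, or if a joint passes its speed limit or range.

## Robot

A 6-joint arm with a two-finger parallel gripper is mounted at the origin on a cart in front of the work surface, level with it; the furniture and walls round the work are solid. World frame = base frame: x ahead of the robot, y to its left, z up, the work surface at z = 0. Lengths are in m, angles in rad, forces in N, time in s.
With the tool pointing down it reaches from about 0.275 to 0.875 m from the base axis. Payload 12.5 kg.
Tool frame: the origin (TCP) lies at the very end of the fingers, on their centre line; the grasp point (between the pads) lies 19 mm behind it; x points along the fingers, y is the direction in which the jaws open and shut, and the axes are right-handed (so a half turn about x gives the same grasp; the last joint's range is limited). The gripper opens to 85 mm and grips with 20 to 120 N. Pads are 22 mm wide; open, the fingers measure 114 mm over their backs; the gripper's body (76 mm by 85 mm) begins 54 mm behind the grasp point. The pads swing forward as they close: fully open they stand 13 mm farther back than shut.
Start: joints at [1.056, 0.351, 1.652, -0, 1.139, -0.085], TCP at [0.229, 0.5, 0.231] pointing down, gripper open.
Joint ranges: [-2.75, 2.75], [-0.79, 2.1], [0.01, 2.65], [-1.57, 4.71], [0.07, 3.14], [-2.87, 2.87]. Speed limits (rad/s): [2.22, 2.22, 2.79, 3.14, 3.14, 3.14].

## Interface

Orientations are given as a 3x3 rotation matrix whose columns are the frame's x, y, z axes.
In Python, from bench import manip gives the robot as it stands. Calls block until the motion is done:
- manip.move_ptp(position, orientation): joint-space move of the TCP to a pose.
- manip.move_l(position, attitude=None, max_speed=0.15): straight line of the TCP; attitude=None keeps the orientation; max_speed is the mean speed in m/s.
- manip.move_j(angles): joint-space move.
- manip.set_gripper(opening, effort=None): opening from 0.0 (shut) to 1.0 (fully open); effort is the grip in N (None keeps the last); returns when the fingers have stopped.
- manip.dwell(seconds).
- manip.inverse_kinematics(position, orientation): joint angles nearest the present ones, or None.
- manip.grab_frame(name): name is "scene" or "top"; returns (picture, depth): 384x512x3 uint8, red, green, blue; 384x512 float32, m along the optical axis (not along the pixel's ray), 0 where there is no reading.
- manip.get_calibration(name): a dict with "camera_matrix" (3x3 intrinsics, pixels), "k1" (the pictures are not rectified: a ray, as slopes to the right and down, at radius r is drawn at 1 + k1 r^2 times it, then the intrinsics apply), "R" (3x3) and "t" (3): a world point X has camera coordinates R X + t. Camera axes: x right, y down, z forward; pixel columns grow to the right and rows downward; lengths in m; the calibration is good to about 2 mm. A picture is of the moment at which its call begins. get_calibration takes no time and is no camera call.
A pose or a line that the arm cannot do raises manip.Unreachable and nothing moves.
- manip.sign_off(): hands the job in, once; it reports no verdict.
Trained networks look in the newest picture that a camera, given by its name, has taken for a name from the list of things; names that differ only in an ending like _2 or _b are one class to them, and where a whole thing is asked for, a point or a joint stands for the part that bears it (a point fixed in the world has none). Each returns a list of dicts, best first, with "confidence" (0 to 1); they miss things now and then, are a little off and sometimes report something else, mostly with a low value. They report only what shows in the picture. A call takes as long as a camera call.
- manip.look_for(camera, name): "at" ([x, y, z] in m, in world coordinates, good to about 4 mm: the middle of the surface that is visible of it).
Readings, each from a call of its own:
- manip.current_time(): time.
- manip.current_qpos(): joint angles.
- manip.current_joint_vel(): joint speeds.
- manip.current_joint_torque(): joint torques, N m.
- manip.current_ee_pos(): TCP position.
- manip.current_tcp_rot(): TCP orientation.
- manip.current_force(): force on the tool from outside, world axes, zero at the start.
- manip.current_ft_torque(): the same for the moment, N m.
- manip.current_grip_width(): opening from 0.0 (shut) to 1.0 (fully open).
Only numpy, scipy, OpenCV 4.12 (cv2) and the standard library are available. Lean on these libraries where they do the work, as an engineer would, in place of code of your own. Each camera call takes 0.05 s, during which the arm holds its last target. There are 200 camera calls.

## Working session

There is one attempt and no reset: what is moved stays moved. The work goes in short steps, each a Python script; the robot and the scene stay as the last script left them, time stands still between calls to the robot, and variables do not carry over. Pictures are saved under pics/ and viewed, about 8 in all and at most 12, crops included, and the job is handed in when it is done.

```bash
mkdir -p pics; ls; python3 - <<'E'
from bench import manip
import cv2,numpy as np
for c in("scene","top"):
    p,d=manip.grab_frame(c); cv2.imwrite(f"pics/{c}0.png",p[:,:,::-1]); np.save(f"pics/{c}0.npy",d)
    k=manip.get_calibration(c); print(c,k["camera_matrix"].tolist(),k["k1"],(-k["R"].T@k["t"]).round(3),k["R"].round(3).tolist())
    for n in("walnut_dowel","beech_dowel","aluminium_rod","rod_stand","clamp","ball_knob","cam_ring","cone_form_2","drum_form_loose","tape"):
        print(n,[(np.round(r["at"],3).tolist(),round(r["confidence"],2)) for r in manip.look_for(c,n)[:3]])
print(manip.current_time())
E
```

```text
pics
scene [[463.48669865369425, 0.0, 252.81107887945254], [0.0, 463.48669865369425, 192.70596376722736], [0.0, 0.0, 1.0]] -0.1443550485792232 [-0.12  -0.864  0.816] [[0.788, -0.616, -0.004], [-0.341, -0.431, -0.835], [0.513, 0.659, -0.55]]
walnut_dowel [([0.507, -0.286, 0.11], 0.66)]
beech_dowel [([0.501, -0.233, 0.113], 0.69)]
aluminium_rod [([0.509, -0.337, 0.111], 0.6)]
rod_stand [([0.492, -0.299, 0.047], 0.98)]
clamp [([0.59, 0.168, 0.038], 0.97)]
ball_knob [([0.582, 0.052, 0.084], 0.52)]
cam_ring [([0.583, 0.161, 0.03], 0.67), ([0.597, 0.224, 0.049], 0.31)]
cone_form_2 [([0.412, 0.366, 0.037], 0.92)]
drum_form_loose [([0.699, -0.042, 0.028], 0.71)]
tape [([0.461, 0.29, 0.016], 0.65)]
top [[403.62666895041417, 0.0, 256.3500078382803], [0.0, 403.62666895041417, 181.24261875517954], [0.0, 0.0, 1.0]] -0.046987184425045854 [0.345 0.026 1.297] [[0.02, -0.999, 0.027], [-0.983, -0.025, -0.183], [0.184, -0.023, -0.983]]
walnut_dowel [([0.516, -0.329, 0.13], 0.66), ([0.504, -0.275, 0.13], 0.56)]
beech_dowel [([0.504, -0.221, 0.132], 0.4)]
aluminium_rod [([0.697, -0.04, 0.031], 0.32)]
rod_stand [([0.495, -0.265, 0.057], 0.78)]
clamp [([0.594, 0.194, 0.03], 0.93)]
ball_knob [([0.466, 0.303, 0.02], 0.69), ([0.583, 0.054, 0.092], 0.48)]
cam_ring []
cone_form_2 [([0.419, 0.385, 0.045], 0.92)]
drum_form_loose [([0.696, -0.043, 0.031], 0.92)]
tape [([0.463, 0.3, 0.023], 0.55)]
1.1
```

View pics/scene0.png

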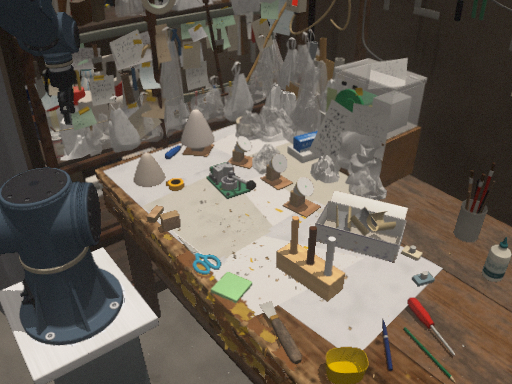

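View pics/top0.png

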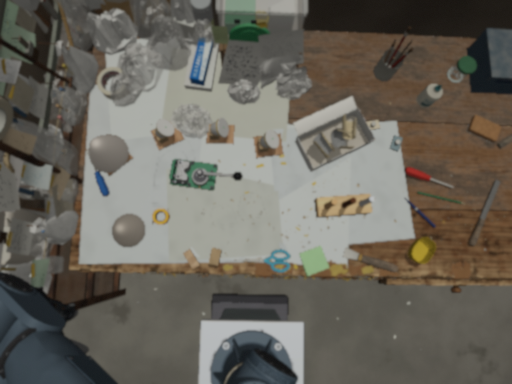

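The scene shows beech, walnut (middle, ~(311,245)) and aluminium left to right in the stand. The clamp is at (230,178) with its knob at (251,185), and its +y runs roughly along world +y. Next I'll fit the geometry from depth.

```bash
cat > h.py <<'E'
from bench import manip
import cv2,numpy as np
def cloud(c,d):
    k=manip.get_calibration(c);K=k["camera_matrix"]
    v,u=np.mgrid[:384,:512].astype(float)
    xd=(u-K[0,2])/K[0,0]; yd=(v-K[1,2])/K[1,1]
    rd=np.hypot(xd,yd); r=rd.copy()
    for _ in range(20): r=rd/(1+k["k1"]*r*r)
    s=r/np.maximum(rd,1e-9)
    P=np.stack([xd*s*d,yd*s*d,d],-1)-k["t"]
    X=P@k["R"]; X[d<=0]=np.nan
    return X
def proj(c,X):
    k=manip.get_calibration(c);K=k["camera_matrix"]
    p=k["R"]@np.asarray(X)+k["t"]; s=p[:2]/p[2]; s=s*(1+k["k1"]*(s@s))
    return K[:2,:2]@s+K[:2,2]
def near(X,c,r,z0,z1):
    return (np.hypot(X[...,0]-c[0],X[...,1]-c[1])<r)&(X[...,2]>z0)&(X[...,2]<z1)
E
python3 - <<'E'
from h import *
from scipy.optimize import least_squares
ims=[]
for c in("scene","top"):
    p=cv2.imread(f"pics/{c}0.png"); X=cloud(c,np.load(f"pics/{c}0.npy")); p_=p.astype(int)
    def rect(m,name):
        q=X[m]; (a,b),wh,an=cv2.minAreaRect(q[:,:2].astype(np.float32)*1000); print(c,name,m.sum(),'ctr',round(a,1),round(b,1),np.round(wh,1),round(an,1),'z',np.median(q[:,2]).round(4))
    hs=cv2.cvtColor(p,cv2.COLOR_BGR2HSV)
    rect(near(X,(.5,-.28),.12,.048,.062),'standtop')
    g=near(X,(.59,.18),.12,.005,.02)&(hs[...,0]>35)&(hs[...,0]<95)&(hs[...,1]>70); rect(g,'plate')
    rect(near(X,(.59,.22),.045,.052,.064),'veetop')
    for y in(-.225,-.28,-.335):
        m=near(X,(.505,y),.022,.07,.17); q=X[m]
        def f(a): # axis through (a0,a1) at z=.055, tilt a2,a3
            return np.hypot(q[:,0]-a[0]-a[2]*(q[:,2]-.055),q[:,1]-a[1]-a[3]*(q[:,2]-.055))-.009
        s=least_squares(f,[.505,y,0,0],loss='soft_l1',f_scale=.002); print(c,'rod',len(q),s.x.round(4),'rms',np.sqrt(np.mean(s.fun**2)).round(4),'top',np.percentile(q[:,2],97).round(3),p[m].mean(0).round())
    m=near(X,(.583,.052),.022,.06,.105)&(p.max(2)<90); q=X[m]
    s=least_squares(lambda a:np.linalg.norm(q-a,axis=1)-.015,[.583,.053,.079],loss='soft_l1',f_scale=.002); print(c,'knob',len(q),s.x.round(4))
    u,v=proj(c,(.59,.17,.03)).astype(int); ims.append(cv2.resize(p[v-34:v+34,u-50:u+50],None,fx=6,fy=6,interpolation=cv2.INTER_CUBIC)); print(c,'crop origin',u-50,v-34)
cv2.imwrite("pics/clamp.png",cv2.resize(np.vstack(ims),(441,600)) if 0 else cv2.resize(np.hstack(ims),(800,272)))
E
```

```text
scene standtop 1078 ctr 508.9 -279.7 [ 65.2 172.6] 6.6 z 0.0552
scene plate 174 ctr 601.3 192.3 [142.8  86.4] 84.0 z 0.0132
scene veetop 126 ctr 605.8 220.3 [59.4 74. ] 19.2 z 0.0584
scene rod 237 [ 5.052e-01 -2.241e-01 -2.400e-03 -2.000e-04] rms 0.0017 top 0.161 [ 70.  95. 120.]
scene rod 257 [ 0.5111 -0.2796 -0.0091  0.0033] rms 0.0017 top 0.161 [45. 54. 67.]
scene rod 266 [ 0.5034 -0.3446  0.0278  0.0113] rms 0.0039 top 0.161 [109. 115. 120.]
scene knob 70 [0.5888 0.0572 0.0806]
scene crop origin 179 148
top standtop 799 ctr 508.8 -277.9 [ 60.6 170.3] 5.5 z 0.0553
top plate 295 ctr 602.1 186.6 [108.4  80.3] 82.7 z 0.0133
top veetop 199 ctr 603.2 213.2 [74.1 57.9] 84.4 z 0.0587
top rod 76 [ 0.5042 -0.2246 -0.0036 -0.0043] rms 0.0024 top 0.164 [ 77. 110. 132.]
top rod 78 [ 0.5099 -0.28   -0.0054 -0.0007] rms 0.0023 top 0.163 [44. 63. 83.]
top rod 85 [ 0.5136 -0.3335  0.0169  0.0167] rms 0.0021 top 0.164 [113. 121. 125.]
top knob 52 [0.5874 0.0569 0.0795]
top crop origin 152 143
```

View pics/clamp.png

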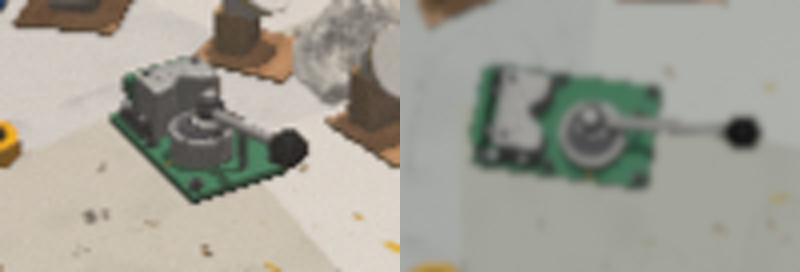

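Both cameras agree on these values:
- **Stand:** yaw ≈ +5°, walnut at (0.510, -0.280).
- **Knob:** (0.588, 0.057, 0.080).
- **Clamp:** yaw ≈ -5.6°, which puts the pivot at about (0.600, 0.176) and the vee seat at about (0.604, 0.216).

I'll check reachability, then pick.

```bash
cat >> h.py <<'E'
def ori(deg):
    a=np.radians(deg); return np.array([[0,np.cos(a),np.sin(a)],[0,np.sin(a),-np.cos(a)],[-1,0,0]])
PSI=-5.6; a=np.radians(PSI)
CX=np.array([np.cos(a),np.sin(a)]); CY=np.array([-np.sin(a),np.cos(a)])
KNOB=np.array([.588,.057]); PIV=KNOB+.12*CY; SEAT=PIV+.04*CY
def knob(th): # lever direction at th clockwise from -y
    return PIV+.12*(-np.cos(th)*CY-np.sin(th)*CX)
E
python3 - <<'E'
from h import *
print(PIV,SEAT,knob(1.571)); print(manip.current_tcp_rot().round(2).tolist())
for s in(0,180,-180):
    for n,p,z,d in(("st",(.5105,-.28),.111,5),("sthi",(.5105,-.28),.30,5),("seat",SEAT,.12,PSI),("seathi",SEAT,.30,PSI),("k0",knob(0),.06,PSI),("k1",knob(.8),.06,PSI-45),("k2",knob(1.571),.06,PSI-90)):
        q=manip.inverse_kinematics([*p,z],ori(d+s)); print(s,n,None if q is None else np.round(q,2))
E
```

```text
[0.59970995 0.17642729] [0.60361326 0.21623638] [0.48028505 0.18816156]
[[-0.0, 0.42, 0.91], [-0.0, 0.91, -0.42], [-1.0, -0.0, -0.0]]
0 st [-0.58  0.55  1.67 -0.    0.92 -0.67]
0 sthi [-0.58  0.35  1.48 -0.    1.31 -0.67]
0 seat [ 0.27  0.64  1.49 -0.    1.01  0.37]
0 seathi [ 0.27  0.47  1.31 -0.    1.37  0.37]
0 k0 [ 0.02  0.64  1.66 -0.    0.83  0.12]
0 k1 [ 0.11  0.54  1.87 -0.    0.74  0.99]
0 k2 [ 0.28  0.54  1.87 -0.    0.74  1.95]
180 st [-0.58  0.55  1.67 -0.    0.92  2.47]
180 sthi [-0.58  0.35  1.48 -0.    1.31  2.47]
180 seat [ 0.27  0.64  1.49 -0.    1.01 -2.77]
180 seathi [ 0.27  0.47  1.31 -0.    1.37 -2.77]
180 k0 None
180 k1 [ 0.11  0.54  1.87 -0.    0.74 -2.15]
180 k2 [ 0.28  0.54  1.87 -0.    0.74 -1.19]
-180 st [-0.58  0.55  1.67 -0.    0.92  2.47]
-180 sthi [-0.58  0.35  1.48 -0.    1.31  2.47]
-180 seat [ 0.27  0.64  1.49 -0.    1.01 -2.77]
-180 seathi [ 0.27  0.47  1.31 -0.    1.37 -2.77]
-180 k0 None
-180 k1 [ 0.11  0.54  1.87 -0.    0.74 -2.15]
-180 k2 [ 0.28  0.54  1.87 -0.    0.74 -1.19]
```

```bash
python3 - <<'E'
from h import *
T=manip.current_time
S=[.5105,-.28]
manip.move_ptp([*S,.24],ori(5)); print(T())
manip.move_l([*S,.112],max_speed=.12); print(T(),manip.current_force().round(1))
manip.set_gripper(.0,40); print(T(),manip.current_grip_width(),manip.current_force().round(1))
manip.move_l([*S,.295],max_speed=.12); print(T(),manip.current_grip_width(),manip.current_force().round(1))
manip.move_ptp([*SEAT,.295],ori(PSI)); print(T(),manip.current_ee_pos().round(4))
ims=[]
for c in("scene","top"):
    p,d=manip.grab_frame(c); np.save(f"pics/{c}1.npy",d); cv2.imwrite(f"pics/{c}1.png",p[:,:,::-1])
    ims.append(cv2.resize(p[110:300,130:380,::-1],None,fx=1.6,fy=1.6)); 
cv2.imwrite("pics/hold.png",np.hstack(ims))
E
```

```text
4.0167
5.2333 [-0.5 -0.2 -0.7]
5.8583 0.2006359158990176 [0.6 0.6 1.8]
7.5333 0.1990772534073374 [0.7 1.  0.9]
9.3667 [0.6039 0.2153 0.295 ]
```

View pics/hold.png

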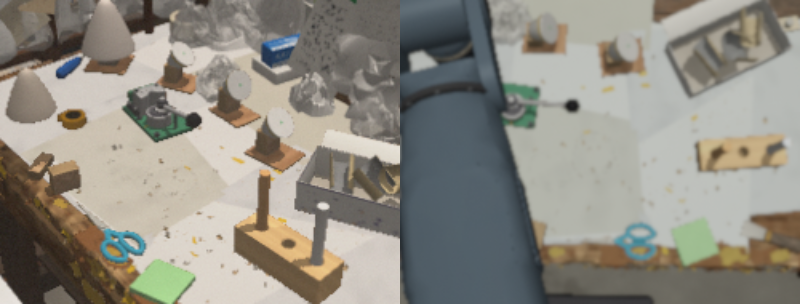

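The walnut dowel is out and the other two rods are still standing, with the middle hole at (288,243) of the left crop now empty. The held dowel is above the crop, so I'll fit it from the scene depth.

```bash
python3 - <<'E'
from h import *
from scipy.optimize import least_squares
c="scene"; p=cv2.imread("pics/scene1.png"); X=cloud(c,np.load("pics/scene1.npy"))
m=near(X,(.604,.215),.03,.15,.275); q=X[m]
print(len(q),q[:,2].min(),np.percentile(q[:,2],[1,5]))
for zmax in(.25,.265,.275):
    r=q[q[:,2]<zmax]
    s=least_squares(lambda a:np.hypot(r[:,0]-a[0]-a[2]*(r[:,2]-.19),r[:,1]-a[1]-a[3]*(r[:,2]-.19))-.009,[.604,.215,0,0],loss='soft_l1',f_scale=.002); print(zmax,len(r),s.x.round(4),np.sqrt(np.mean(s.fun**2)))
u,v=proj(c,(.604,.215,.22)).astype(int); print(u,v)
u0,v0=u-60,max(v-50,0); cv2.imwrite("pics/inhand.png",cv2.resize(p[v0:v0+130,u0:u0+120],None,fx=4,fy=4,interpolation=cv2.INTER_CUBIC))
E
```

```text
140 0.19439562103601984 [0.198042   0.19962619]
0.25 93 [ 0.6037  0.2185 -0.0257 -0.0454] 0.002170920823094967
0.265 121 [ 0.6037  0.2181 -0.0267 -0.0307] 0.002149832348100192
0.275 140 [ 0.6033  0.2178 -0.0155 -0.0213] 0.002118225072550619
222 122
```

View pics/inhand.png

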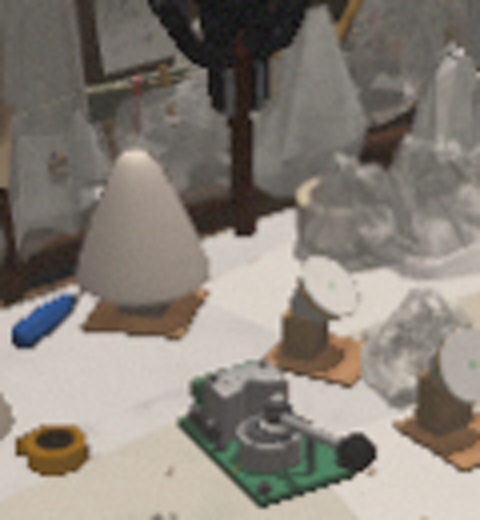

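The dowel hangs upright in the gripper (crop (243,235) is its foot), with the foot about 2.5 mm further +y than the TCP. I'll lower it with force checks.

```bash
python3 - <<'E'
from h import *
T=manip.current_time
P=SEAT-.0052*CY
manip.move_l([*P,.168],max_speed=.15); f0=manip.current_force(); print(T(),f0.round(1))
from scipy.optimize import least_squares
p,d=manip.grab_frame("scene"); X=cloud("scene",d); q=X[near(X,(.604,.214),.025,.068,.145)]
s=least_squares(lambda a:np.hypot(q[:,0]-a[0]-a[2]*(q[:,2]-.07),q[:,1]-a[1]-a[3]*(q[:,2]-.07))-.009,[.604,.214,0,0],loss='soft_l1',f_scale=.002); print(len(q),s.x.round(4))
u,v=proj("scene",(.604,.19,.08)).astype(int)
cv2.imwrite("pics/over.png",cv2.resize(p[v-40:v+40,u-50:u+50,::-1],None,fx=5,fy=5,interpolation=cv2.INTER_CUBIC))
for z in(.15,.135,.122):
    manip.move_l([*P,z],max_speed=.06); f=manip.current_force()-f0; print(z,T(),f.round(1))
    if np.abs(f).max()>6: break
E
```

```text
10.4667 [ 0.4  0.1 -0.1]
117 [0.6027 0.2114 0.0022 0.0217]
0.15 10.9667 [ 0.1  0.4 -0.2]
0.135 11.3667 [-0.3 -0.7 -0.3]
0.122 11.7333 [-0.8 -0.  -0.3]
```

View pics/over.png

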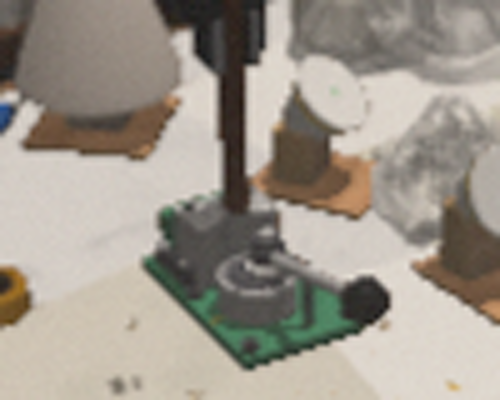

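The dowel is inside the gap with no contact force. Next I'll feel for the plate, nudge into the vee, set down and release.

```bash
python3 - <<'E'
from h import *
T=manip.current_time
P=SEAT-.0052*CY; f0=manip.current_force()
for z in np.arange(.119,.107,-.0015):
    manip.move_l([*P,z],max_speed=.03); f=manip.current_force()-f0
    if f[2]>3: break
print('touch',z,T(),f.round(1)); z+=.0008
manip.move_l([*P,z],max_speed=.03); f0=manip.current_force()
for k in range(1,9):
    Q=P+.001*k*CY; manip.move_l([*Q,z],max_speed=.03); f=manip.current_force()-f0
    print(k,f.round(1),round(f[:2]@CY,1))
    if f[:2]@CY<-3: break
Q=Q-.0007*CY
manip.move_l([*Q,z-.0008],max_speed=.03); print(T(),manip.current_force().round(1),manip.current_ee_pos().round(4))
E
```

```text
touch 0.11299999999999999 12.9833 [-1.4 -0.8  8.9]
1 [-0.5 -2.   0.9] -2.0
2 [-0.2 -2.7  1.3] -2.7
3 [-0.5 -4.3  1. ] -4.4
14.2333 [-0.7 -2.1 11.8] [0.6038 0.213  0.1141]
```

```bash
python3 - <<'E'
from h import *
T=manip.current_time
e=manip.current_ee_pos()
manip.set_gripper(.6); print(T(),manip.current_force().round(1))
manip.move_l([e[0],e[1],.25],max_speed=.12)
manip.move_ptp([*KNOB,.19],ori(PSI)); print(T(),manip.current_ee_pos().round(4))
from scipy.optimize import least_squares
ims=[]
for c in("scene","top"):
    p,d=manip.grab_frame(c); X=cloud(c,d); q=X[near(X,(.604,.2155),.025,.068,.159)]
    if len(q)>20:
        s=least_squares(lambda a:np.hypot(q[:,0]-a[0]-a[2]*(q[:,2]-.012),q[:,1]-a[1]-a[3]*(q[:,2]-.012))-.009,[.604,.214,0,0],loss='soft_l1',f_scale=.002); print(c,len(q),s.x.round(4))
    u,v=proj(c,(.6,.16,.08)).astype(int)
    ims.append(cv2.resize(p[v-50:v+50,u-50:u+50,::-1],None,fx=4,fy=4,interpolation=cv2.INTER_CUBIC))
cv2.imwrite("pics/placed.png",np.hstack(ims))
E
```

```text
14.6583 [-0.8 -0.1 -1. ]
16.6583 [0.5885 0.0577 0.1904]
scene 143 [0.6007 0.2139 0.0226 0.0019]
top 50 [6.018e-01 2.140e-01 4.200e-03 6.000e-04]
```

View pics/placed.png

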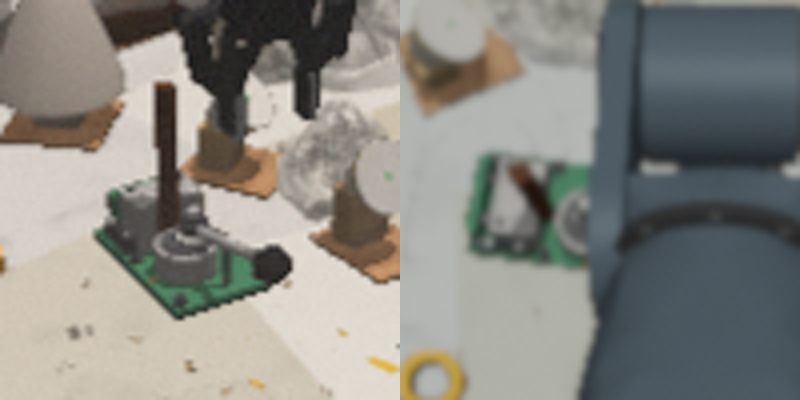

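The dowel stands free and upright in the vee at (165,150) of the left crop. Next is the knob: grip it and swing it in 15° steps, turning the gripper with the lever.

```bash
python3 - <<'E'
from h import *
T=manip.current_time
manip.move_l([*KNOB,.058],max_speed=.1); print(T(),manip.current_force().round(1))
manip.set_gripper(0.,50); print(T(),manip.current_grip_width(),manip.current_force().round(1))
for d in range(15,91,15):
    manip.move_l([*knob(np.radians(d)),.058],ori(PSI-d),max_speed=.06)
    f=manip.current_force(); print(d,round(T(),2),f.round(1),manip.current_ee_pos().round(4),round(manip.current_grip_width(),3))
    if np.linalg.norm(f)>35: break
ims=[]
for c in("scene","top"):
    p,dd=manip.grab_frame(c); cv2.imwrite(f"pics/{c}3.png",p[:,:,::-1]); np.save(f"pics/{c}3.npy",dd)
    u,v=proj(c,(.56,.18,.08)).astype(int)
    ims.append(cv2.resize(p[v-50:v+50,u-50:u+50,::-1],None,fx=4,fy=4,interpolation=cv2.INTER_CUBIC))
cv2.imwrite("pics/swung.png",np.hstack(ims))
E
```

```text
18.225 [-0.6 -0.7  0.5]
18.5667 0.32415755004036484 [ 1.8 -0.8  5.1]
15 19.24 [3.4 3.4 5.9] [0.5582 0.0644 0.0585] 0.326
30 19.92 [6.3 5.5 4. ] [0.5312 0.0794 0.0585] 0.323
45 20.59 [9.7 5.3 1.9] [0.5089 0.1008 0.0586] 0.32
60 21.27 [9.6 3.4 0.5] [0.4928 0.1272 0.0586] 0.324
75 21.94 [12.2  0.9 -0.1] [0.484  0.1571 0.0586] 0.319
90 22.62 [13.1 -1.7  0.9] [0.483  0.1882 0.0586] 0.322
```

View pics/swung.png

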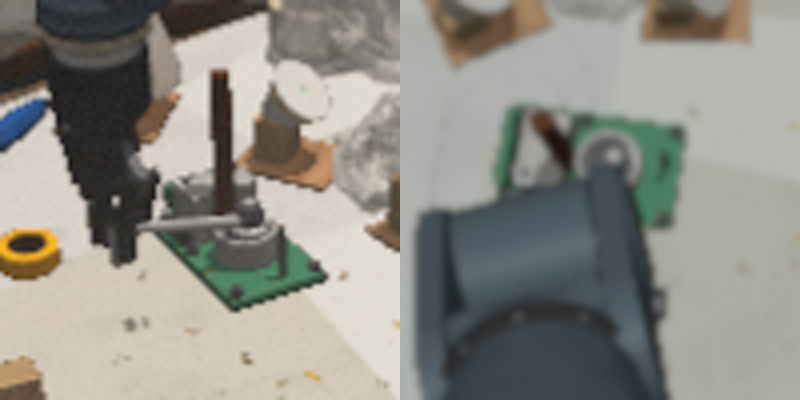

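The lever has swung to the base-plate side, the dowel is still upright, and the knob is gripped. A 13 N radial pull shows my pivot is about 2 mm off. The refit (yaw ≈ -6.3°) puts the highest-lift knob at (0.4825, 0.190), so I'll correct and then check the bar direction.

```bash
python3 - <<'E'
from h import *
from scipy.optimize import least_squares
T=manip.current_time
manip.move_l([.4828,.1902,.058],ori(-96.3),max_speed=.02)
manip.dwell(.3); print(T(),manip.current_force().round(1),manip.current_ee_pos().round(4),manip.current_grip_width())
c="scene"; p,d=manip.grab_frame(c); X=cloud(c,d)
m=(X[...,0]>.515)&(X[...,0]<.575)&(abs(X[...,1]-.183)<.02)&(X[...,2]>.058)&(X[...,2]<.095); q=X[m]
vx,vy,x0,y0=cv2.fitLine(q[:,:2].astype(np.float32),cv2.DIST_HUBER,0,.01,.01).ravel(); print('bar',len(q),'dir deg',np.degrees(np.arctan(vy/vx)).round(2),x0,y0,'z',np.median(q[:,2]))
hs=cv2.cvtColor(p,cv2.COLOR_RGB2HSV)
g=near(X,(.6,.18),.12,.005,.02)&(hs[...,0]>35)&(hs[...,0]<95)&(hs[...,1]>70); print('plate',cv2.minAreaRect(X[g][:,:2].astype(np.float32)*1000))
q=X[near(X,(.604,.2185),.025,.068,.159)]
s=least_squares(lambda a:np.hypot(q[:,0]-a[0]-a[2]*(q[:,2]-.012),q[:,1]-a[1]-a[3]*(q[:,2]-.012))-.009,[.604,.217,0,0],loss='soft_l1',f_scale=.002); print('dowel',len(q),s.x.round(4),'top',np.percentile(q[:,2],97))
q=X[near(X,(.6,.175),.03,.035,.042)]
print('ring top ctr',len(q),cv2.minEnclosingCircle(q[:,:2].astype(np.float32)*1000) if len(q)>5 else None)
u,v=proj(c,(.55,.185,.05)).astype(int)
cv2.imwrite("pics/final.png",cv2.resize(p[v-35:v+35,u-45:u+45,::-1],None,fx=8,fy=8,interpolation=cv2.INTER_CUBIC))
E
```

```text
23.3333 [ 0.7 -2.5  8.8] [0.4834 0.19   0.0584] 0.3204851380646558
bar 55 dir deg -6.61 0.54311436 0.18002431 z 0.06565086353952439
plate ((600.8157958984375, 187.83975219726562), (126.65731811523438, 84.40225982666016), 83.90515899658203)
dowel 137 [0.6051 0.2178 0.013  0.008 ] top 0.15417655329805088
ring top ctr 52 ((601.3297119140625, 180.9215087890625), 26.652441024780273)
```

View pics/final.png

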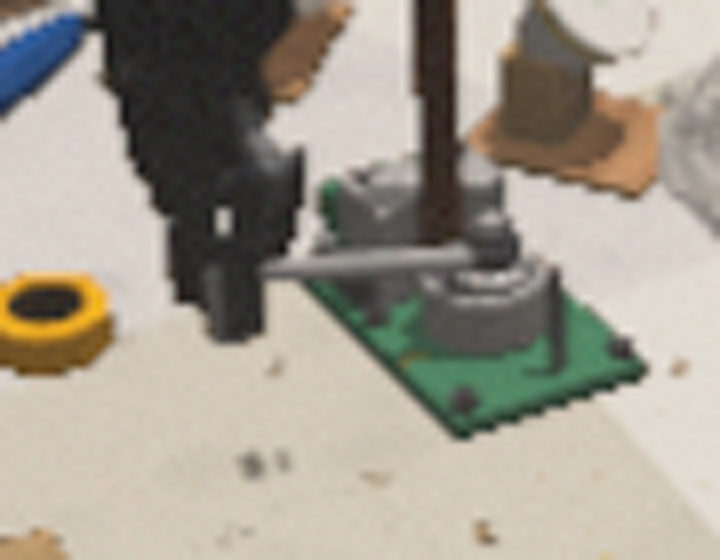

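The bar direction (-6.6°) matches the plate's axis (-6.1°), the tangential force is just the spring (2.5 N), and the dowel has been pushed about 4 mm into the vee. I'm handing in.

```bash
python3 - <<'E'
from h import *
for n in("beech_dowel","aluminium_rod"): print(n,[(np.round(r["at"],3).tolist(),round(r["confidence"],2)) for r in manip.look_for("scene",n)[:2]])
print(manip.current_time()); manip.sign_off()
E
```

```text
beech_dowel [([0.502, -0.228, 0.115], 0.65), ([0.413, 0.367, 0.035], 0.61)]
aluminium_rod [([0.51, -0.339, 0.112], 0.86)]
23.4833
the job is handed in; nothing more can be done
```

The walnut dowel is standing in the clamp's vee with the cam pressing it home. The gripper is still holding the ball knob at the highest lift. I handed the job in at about 23.5 s of the 53 s allowed; it reports no verdict.

**What I did:** I pulled the dowel straight up out of the middle hole and lowered it between the cam ring and the vee. I felt for the plate and the vee by force, then let go and lifted away. Then I gripped the knob and swung it 90° clockwise. The swing showed my pivot estimate was about 2 mm off (a 13 N sideways pull), so I corrected the final knob position.

**Last checks:**
- **Lever:** its bar points within about 0.5° of the clamp's cross axis, estimated from depth.
- **Knob force:** the 2.5 N pushing back along the swing matches the spring, and the sideways pull is down to 0.7 N. There was also about 9 N upward, which I left.
- **Dowel:** it is upright to within about 1°, which is the measuring noise. It moved about 4 mm towards the vee, measured by camera only.
- **Other two rods:** both are still in the stand, at their starting positions to within about 5 mm. I did not re-measure the cone, drum or tape; they looked undisturbed where they showed in the later pictures.

**Disagreement:** the top camera's first search named two rods as walnut, and I went by the picture and the colours. A low-confidence second "beech" result at the end was actually the cone.

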